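# Check a cake turntable with a ball dish

## Task

The top plate of the cake turntable is off and its spindle is to be checked: lift the ball dish by the wooden grip of its hoop handle, with the loose steel ball in it, fit the square hole under the dish fully down over the turntable's square spindle, and then turn dish and spindle together through a quarter turn, either way, so that the spindle's pointer goes from the long front mark to one of the side marks. Keep the dish level and the ball in its middle all the while without touching the ball, and leave the garlic, egg timer and salt shaker where they are. Finish while still holding the handle in the gripper, with the dish fully down on the spindle and the quarter turn made.

Things in the scene. Friction and masses are not known exactly. Their poses are not given: they have to be found in the camera images.
- dish: White round ball dish, 152 mm across, rim 45 mm high, 0.30 kg, loose, on a square boss (56 x 56 x 24 mm). Origin: centre of the boss's underside; z up. In the boss a square hole, 22 x 22 mm, 24 mm deep, open downward with a 2 mm chamfer, sides parallel to the dish's x and y. A rigid hoop handle spans the dish along its own x (wires at x = +-73 mm).
- dish_grip (a point): Centre of the flat wooden grip at the top of the hoop, over the dish's centre, 122 mm above the dish's origin; axes as the dish. The grip is 60 mm along x, 14 mm wide along y, 18 mm tall: pinch it across y from above.
- dish_middle (a point): Where the ball's centre lies when the ball is in the middle, 42 mm above the dish's origin. The dish's inside slopes 7 degrees to the middle out to 45 mm radius, then 22 degrees, so the ball stays if the dish is kept level and moved smoothly.
- ball_center (a point): Centre of the loose steel ball (28 mm diameter, 60 g) that lies in the middle of the dish at the start.
- stand: Fixed base of the cake turntable: grey metal, 120 mm diameter, stepped in to 88 mm, 34 mm high. Origin: centre of its underside, z up. Four dark marks on its outer ledge: the long front mark at its own -x, short ones at +y, -y (the side marks) and +x.
- spindle_seat (a point): On the spindle's axis at the top of its round flange (52 mm diameter), 40 mm above the worktop: the dish's origin comes here when fully down. Axes turn with the spindle. From here the square shaft rises 20 mm: 20 x 20 mm, sides parallel to the point's x and y, the top 5 mm tapering to 14 mm. The pointer lies along its -x.
- spindle (a joint): Rotation of the spindle on the stand, rad, counterclockwise from above positive, 0 at the start (pointer over the long front mark), stops at +-2.4; a quarter turn is +1.57 or -1.57. It stays where it is left (about 0.04 N m of friction). The hole lets the dish turn up to 0.1 rad either way before the spindle follows.
- garlic: Loose garlic bulb, 56 mm, bystander near the back wall. Origin: centre of its underside.
- egg_timer: Loose egg timer with a domed top, 62 mm diameter, 59 mm high, bystander. Origin: centre of its underside.
- salt_shaker: Loose salt shaker, 44 mm diameter, 90 mm high, bystander. Origin: centre of its underside.

How it is judged (in metres and radians):
On the way, in this order (a step that is already met when the one before it is completed fails the run):
1. the dish, with the ball in its middle, is fully down on the square spindle, the spindle not yet turned (within 0.4 rad) (horizontal distance between dish and spindle_seat below 0.005 m and z of dish in the frame of spindle_seat below 0.004 m and distance between ball_center and dish_middle below 0.025 m and value of joint spindle between -0.4 and 0.4 rad), for 0.2 s.
2. the spindle has made a quarter turn either way (within 0.2 rad), the dish still on it and held (z of dish in the frame of spindle_seat below 0.005 m and contact force between the fingers and dish above 1 N and (value of joint spindle between 1.37 and 1.77 rad or value of joint spindle between -1.77 and -1.37 rad)), for 0.2 s.
At the end, for the whole second after the job is handed in: Gripper holding the dish (over 1 N); dish square on the spindle, within 5 mm of its seat in height and sideways, still, level within 0.07 rad; spindle at a quarter turn either way within 0.2 rad; ball within 12 mm of the dish's middle (all of step 2 and horizontal distance between dish and spindle_seat below 0.005 m and (angle between the x axis of dish and the x axis of spindle_seat, either way round below 0.15 rad or angle between the x axis of dish and the y axis of spindle_seat, either way round below 0.15 rad) and angle between dish's own z axis and vertical below 0.07 rad and distance between ball_center and dish_middle below 0.012 m and linear speed of dish below 0.02 m/s); the arm keeps its last pose, push and grip.
It fails at once if the ball runs more than 25 mm from the middle of the dish (distance between ball_center and dish_middle above 0.025 m).
It fails at once if the dish tilts more than 0.17 rad (10 degrees) (angle between dish's own z axis and vertical above 0.17 rad).
It fails at once if the robot touches the ball (contact force between the arm and ball above 0.5 N).
It fails at once if a bystander is moved more than 25 mm (distance of any of garlic, egg_timer, salt_shaker from where it was at the start of the episode above 0.025 m).
It also fails if it takes over 54 s, if anything falls off the work surface, if the arm or the gripper's body presses on something with over 40 N, if the wrist force passes 120 N, or if a joint passes its speed limit or range.

## Robot

A 6-joint arm with a two-finger parallel gripper is mounted at the origin on the work surface; the furniture and walls round the work are solid. World frame = base frame: x ahead of the robot, y to its left, z up, the work surface at z = 0. Lengths are in m, angles in degrees, forces in N, time in s.
With the tool pointing down it reaches from about 0.375 to 0.75 m from the base axis. Payload 9 kg.
Tool frame: the origin (TCP) lies midway between the tips of the shut fingers; the grasp point (between the pads) lies 19 mm behind it (robot.hold_point_z is the distance from the TCP to the grasp point, in m); z points along the fingers, y is the line along which they close (so a half turn about z gives the same grasp; the last joint's range is limited). The gripper opens to 85 mm and grips with 20 to 120 N. Pads are 22 mm wide; open, the fingers measure 114 mm over their backs; the gripper's body (76 mm by 85 mm) begins 54 mm behind the grasp point. The pads swing forward as they close: fully open they stand 13 mm farther back than shut.
Start: joints at [59.949, 5.964, 5.575, 89.605, 0, 77.527], TCP at [0.181, 0.572, 0.231] pointing down, gripper open.
Joint ranges: [-171.21, 171.21], [-48.23, 106.86], [-62.78, 66.21], [-105.2, 120.99], [-86.42, 89.51], [-180, 180]. Speed limits (degrees/s): [127.2, 127.2, 147.25, 180, 180, 180].

## Interface

Orientations are given as [roll, pitch, yaw] about the fixed x, y, z axes, in that order (R = Rz(yaw) Ry(pitch) Rx(roll)).
In Python, from plant import robot, fingers, grab_frame, get_calibration, cut_out, mark_of gives the robot as it stands. Calls block until the motion is done:
- robot.move_pose(position, orientation): joint-space move of the TCP to a pose.
- robot.line_to(position, vel=0.15, rotation=None, guard=None): straight line of the TCP; rotation=None keeps the orientation; vel is the mean speed in m/s. With guard (N) it stops when the force on the tool has changed by that much, and returns True; else False.
- robot.goto_joints(angles): joint-space move.
- fingers.set_gripper(opening): finger opening in m; the grip force is fixed at half the most; returns when the fingers have stopped.
- robot.pause(seconds).
- robot.ik(position, orientation): joint angles nearest the present ones, or None.
- grab_frame(name): name is "side" or "top" or "wrist"; returns the picture (480x640x3 uint8, blue, green, red); there is no depth.
- get_calibration(name): a dict with "vertical_fov" (degrees; the focal length in pixels is half the picture's height over the tangent of half this angle, whatever the lens; pixels are square), "cx", "cy" (the principal point, pixels), "rvec" (rotation vector, rad) and "tvec" (3), from world to camera coordinates, as OpenCV has them. Camera axes: x right, y down, z forward; pixel columns grow to the right and rows downward; lengths in m; the calibration is good to about 2 mm. A picture is of the moment at which its call begins: read the wrist's pose just before it. get_calibration takes no time and is no camera call; for the wrist camera it gives the pose at the moment of the call.
A pose or a line that the arm cannot do raises robot.IKError and nothing moves.
- robot.job_done(): hands the job in; it is judged then, once.
Trained networks look in the newest picture that a camera, given by its name, has taken for a name from the list of things; names that differ only in an ending like _2 or _b are one class to them, and where a whole thing is asked for, a point or a joint stands for the part that bears it (a point fixed in the world has none). Each returns a list of dicts, best first, with "confidence" (0 to 1); they miss things now and then, are a little off and sometimes report something else, mostly with a low value. They report only what shows in the picture. A call takes as long as a camera call.
- cut_out(camera, target): "pixels" (480x640 bool, what is visible of it) and "uv" ([column, row] in pixels, amid what is visible of it).
- mark_of(camera, target): "uv" ([column, row] in pixels: a listed point, or the origin of a listed thing).
Readings, each from a call of its own:
- robot.get_time(): time.
- robot.get_q(): joint angles.
- robot.get_qvel(): joint speeds.
- robot.get_joint_torque(): joint torques, N m.
- robot.get_tool_pos(): TCP position.
- robot.get_tcp_rot(): TCP orientation.
- robot.get_ft_force(): force on the tool from outside, world axes, zero at the start.
- robot.get_torque(): the same for the moment, N m.
- robot.get_gripper_width(): finger opening in m.
- robot.get_gripper_force(): force on a finger pad.
Only numpy, scipy, OpenCV 4.12 (cv2) and the standard library are available. Lean on these libraries where they do the work, as an engineer would, in place of code of your own. Each camera call takes 0.05 s, during which the arm holds its last target. There are 200 camera calls.

## Working session

There is one attempt and no reset: what is moved stays moved. The work goes in short steps, each a Python script; the robot and the scene stay as the last script left them, time stands still between calls to the robot, and variables do not carry over. Pictures are saved under pics/ and viewed, at most 10 in all, crops included, and the job is handed in when it is done.

```bash
ls; mkdir -p pics
python3 - <<'E'
from plant import *
import cv2,numpy as np
for c in ["side","top"]:
    im=grab_frame(c); cv2.imwrite(f"pics/{c}0.png",im)
    k=get_calibration(c); R=cv2.Rodrigues(np.array(k["rvec"]))[0]; print(c,k["vertical_fov"],k["cx"],k["cy"],-R.T@np.array(k["tvec"]))
    for t in ["dish","dish_grip","dish_middle","ball_center","stand","spindle_seat","garlic","egg_timer","salt_shaker"]:
        print(t,[(np.round(d["uv"],1).tolist(),round(d["confidence"],2)) for d in mark_of(c,t)[:2]])
print(robot.get_time(),robot.get_tcp_rot(),robot.hold_point_z)
E
```

```text
pics
plant.py
side 56.29275824590019 330.1911634027955 239.18478242208155 [0.35693885 0.77799205 0.38729787]
dish [([346.2, 278.8], 0.9), ([325.4, 318.7], 0.38)]
dish_grip [([347.7, 222.5], 0.6)]
dish_middle [([345.6, 256.3], 0.63)]
ball_center [([269.9, 288.0], 0.57), ([349.0, 264.4], 0.5)]
stand [([326.3, 317.0], 0.73)]
spindle_seat [([323.0, 299.5], 0.88), ([337.5, 245.0], 0.25)]
garlic [([267.3, 288.6], 0.93)]
egg_timer [([365.8, 246.1], 0.72)]
salt_shaker [([339.4, 246.5], 0.61)]
top 51.96239279211923 322.9468081444782 249.59142931875294 [ 0.30732185 -0.04441754  0.99110851]
dish [([328.2, 294.1], 0.88)]
dish_grip [([323.8, 288.0], 0.97)]
dish_middle [([325.7, 292.0], 0.79), ([251.0, 272.2], 0.62)]
ball_center [([327.4, 295.4], 0.41)]
stand [([253.2, 273.5], 0.73)]
spindle_seat [([246.0, 269.0], 0.61)]
garlic [([301.2, 224.1], 0.71)]
egg_timer [([413.2, 326.2], 0.74)]
salt_shaker [([420.7, 288.7], 0.9)]
1.0 [1.79992483e+02 7.50563683e-04 1.62421771e+02] 0.0187
```

View pics/side0.png

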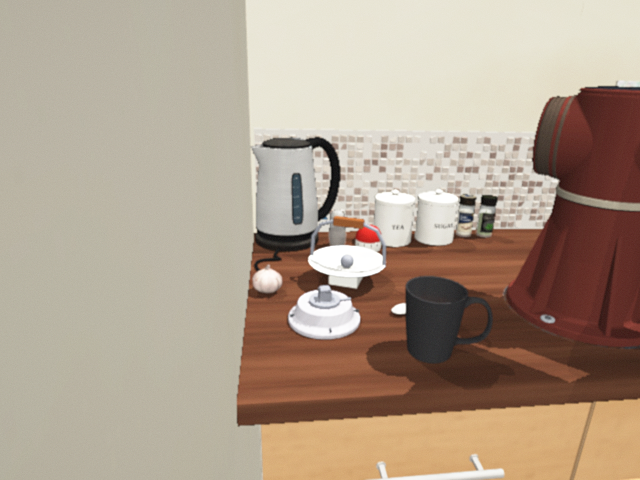

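View pics/top0.png

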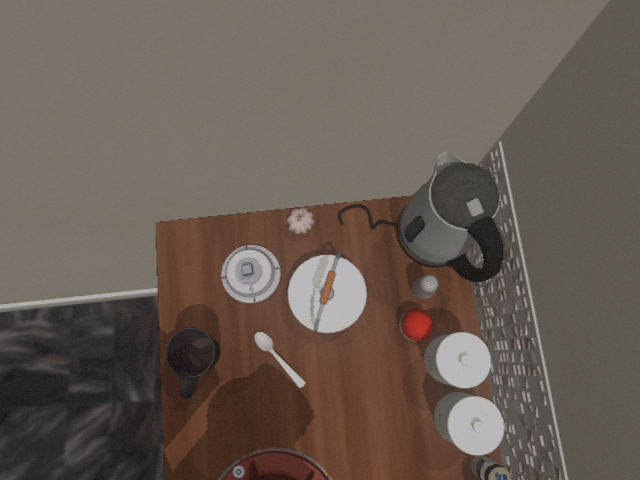

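```bash
cat > h.py <<'E'
from plant import *
import cv2,numpy as np
from scipy.optimize import least_squares
def cam(c):
    k=get_calibration(c);f=240/np.tan(np.radians(k["vertical_fov"])/2)
    K=np.array([[f,0,k["cx"]],[0,f,k["cy"]],[0,0,1.]]);return K,np.array(k["rvec"],float),np.array(k["tvec"],float)
def ray(k,uv,z):
    K,r,t=k;R=cv2.Rodrigues(r)[0];o=-R.T@t;d=R.T@np.linalg.inv(K)@[uv[0],uv[1],1];return o+d*(z-o[2])/d[2]
def proj(k,P): return cv2.projectPoints(np.atleast_2d(np.array(P,float)),k[1],k[2],k[0],None)[0][:,0]
E
python3 - <<'E'
from h import *
s,t=cam("side"),cam("top")
for n,z,a,b in [("dish",0,(346.2,278.8),(328.2,294.1)),("grip",.122,(347.7,222.5),(323.8,288)),("mid",.042,(345.6,256.3),(325.7,292)),("stand",0,(326.3,317),(253.2,273.5)),("seat",.04,(323,299.5),(246,269)),("garlic",0,(267.3,288.6),(301.2,224.1)),("timer",0,(365.8,246.1),(413.2,326.2)),("salt",0,(339.4,246.5),(420.7,288.7))]:
    print(n,ray(s,a,z).round(4),ray(t,b,z).round(4))
E
```

```text
dish [ 0.4264 -0.0369  0.    ] [ 0.4303 -0.0364  0.    ]
grip [ 0.4275 -0.0274  0.122 ] [ 0.4247 -0.0281  0.122 ]
mid [ 0.431  -0.0529  0.042 ] [ 0.4283 -0.0314  0.042 ]
stand [0.4439 0.119  0.    ] [0.4485 0.1209 0.    ]
seat [0.4483 0.1328 0.04  ] [0.4494 0.1298 0.04  ]
garlic [0.5692 0.0354 0.    ] [0.5663 0.0412 0.    ]
timer [ 0.3991 -0.2273 -0.    ] [ 0.3928 -0.2135  0.    ]
salt [ 0.4609 -0.2115  0.    ] [ 0.4698 -0.2198  0.    ]
```

The side view shows the dish at (347,262) and the stand at (325,315). In the top view they are at (327,293) and (250,274), and the grip runs from about (333,272) to (322,303). Both cameras agree on positions to about 4 mm. Next I need finer yaws from the wrist camera.

Run:
```python
from h import *
robot.move_pose([0.41,0.125,0.33],[180,0,166])
robot.pause(.2)
k=cam("wrist");a=grab_frame("wrist");import pickle
m=[(n,[(np.round(d["uv"],1).tolist(),round(d["confidence"],2),ray(k,d["uv"],z).round(4).tolist()) for d in mark_of("wrist",n)[:2]]) for n,z in (("spindle_seat",.04),("stand",0),("dish_grip",.122))];print(m)
robot.line_to([0.40,-0.03,0.33],vel=.2);robot.pause(.2)
k2=cam("wrist");b=grab_frame("wrist")
m=[(n,[(np.round(d["uv"],1).tolist(),round(d["confidence"],2),ray(k2,d["uv"],z).round(4).tolist()) for d in mark_of("wrist",n)[:2]]) for n,z in (("dish_grip",.122),("dish",0),("spindle_seat",.04))];print(m)
cv2.imwrite("pics/w1.png",a);cv2.imwrite("pics/w2.png",b);pickle.dump((k,k2),open("k.pkl","wb"))
print(robot.get_time(),robot.get_q())
```

```text
[('spindle_seat', [([328.8, 214.7], 0.85, [0.4482, 0.1285, 0.04])]), ('stand', [([328.5, 202.2], 0.94, [0.4449, 0.13, 0.0]), ([187.9, 222.3], 0.67, [0.4287, -0.0344, 0.0])]), ('dish_grip', [([152.5, 256.8], 0.91, [0.4253, -0.0289, 0.122])])]
[('dish_grip', [([323.9, 229.7], 0.64, [0.4278, -0.03, 0.122]), ([323.3, 204.8], 0.43, [0.4061, -0.0252, 0.122])]), ('dish', [([316.5, 196.6], 0.78, [0.4255, -0.0365, 0.0])]), ('spindle_seat', [([474.2, 187.6], 0.9, [0.4465, 0.1269, 0.04]), ([464.1, 180.8], 0.5, [0.4369, 0.1177, 0.04])])]
4.5833 [-2.30891167e+01 -2.55624690e+01 -1.21871966e+01  1.03373638e+02
  6.65070087e-04 -9.13264515e+00]
```

View pics/w1.png

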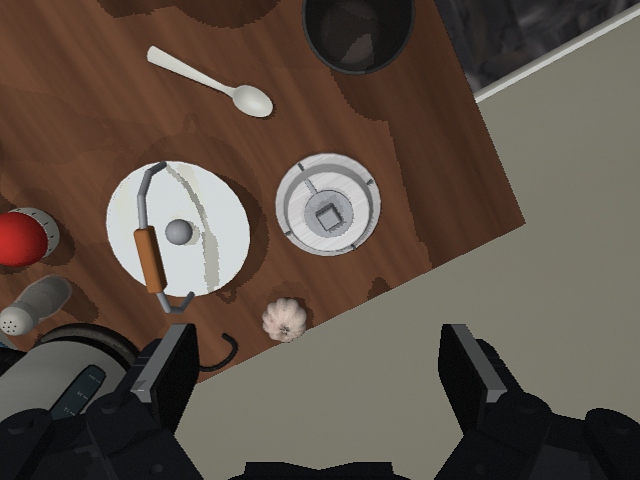

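View pics/w2.png

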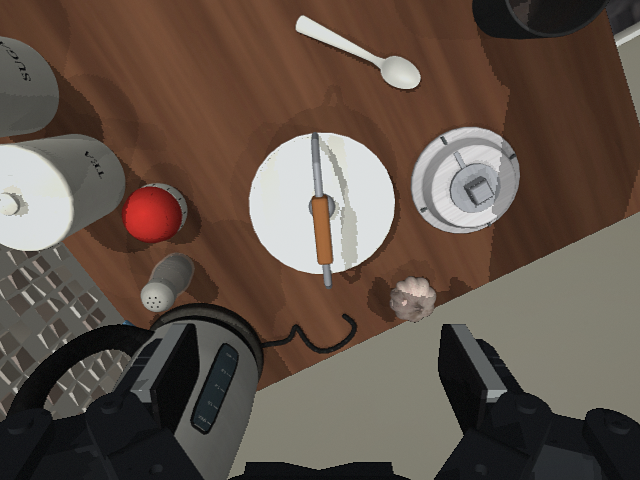

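w1 shows the spindle at about (329,215) with its pointer toward the front mark at (301,166), and the other marks at (371,182), (289,234) and (354,248). w2 shows the grip running from (319,197) to (325,264), with the wire ends at (316,135) and (328,286). I'll enlarge both and compute the yaws.

Run:
```python
from h import *
import pickle
k,k2=pickle.load(open("k.pkl","rb"))
a=cv2.imread("pics/w1.png")[145:265,265:390];b=cv2.imread("pics/w2.png")[120:300,270:380]
o=np.zeros((600,800,3),np.uint8)
A=cv2.resize(a,None,fx=3.5,fy=3.5,interpolation=2);B=cv2.resize(b,None,fx=3,fy=3,interpolation=2)
o[:A.shape[0],:A.shape[1]]=A;o[:B.shape[0],450:450+B.shape[1]]=B;cv2.imwrite("pics/z.png",o)
def yaw(k,p,q,z):
    d=ray(k,q,z)-ray(k,p,z);return np.degrees(np.arctan2(d[1],d[0])).round(1),np.linalg.norm(d).round(3),((ray(k,q,z)+ray(k,p,z))/2).round(4)
print(yaw(k,(301,166),(354,248),.018),yaw(k,(289,234),(371,182),.018),yaw(k,(307,178),(329,215),.04))
print(yaw(k2,(319,197),(324.5,264),.131),yaw(k2,(316,135),(328,286),.055))
print(ray(k,(358,35),.1),yaw(k,(303,35),(413,35),.1))
```

```text
(np.float64(18.4), np.float64(0.111), array([0.4471, 0.1288, 0.018 ])) (np.float64(109.4), np.float64(0.108), array([0.4476, 0.1296, 0.018 ])) (np.float64(16.2), np.float64(0.046), array([0.4267, 0.1223, 0.04  ]))
(np.float64(-9.3), np.float64(0.06), array([ 0.426 , -0.0315,  0.131 ])) (np.float64(-9.4), np.float64(0.16), array([ 0.4331, -0.032 ,  0.055 ]))
[0.29266108 0.18838976 0.1       ] (np.float64(76.0), np.float64(0.088), array([0.2927, 0.1884, 0.1   ]))
```

View pics/z.png

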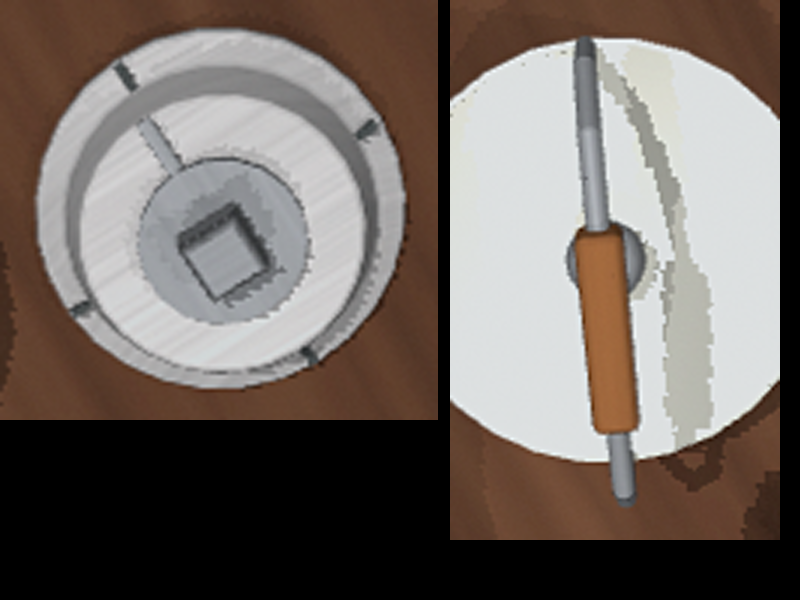

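The zoom shows the shaft's top face centred near zoom pixel (228,258) and the mark positions confirmed. The wires and grip are in line. I'll refine the centres using the rim circle and the shaft top.

Run:
```python
from h import *
import pickle
k,k2=pickle.load(open("k.pkl","rb"));t=cam("top")
c=np.array([(187,250),(239,222),(268,265),(217,298)])/3.5+[265,145]
P=np.array([ray(k,x,.06) for x in c]);print(P.mean(0).round(4));
for i in range(4): d=P[(i+1)%4]-P[i];print(np.degrees(np.arctan2(d[1],d[0])).round(1),np.linalg.norm(d[:2]).round(4))
def rim(kk,f,seed):
    im=cv2.imread(f);h=cv2.cvtColor(im,cv2.COLOR_BGR2HSV)
    m=((h[...,1]<60)&(h[...,2]>120)).astype(np.uint8)
    n,l,s,_=cv2.connectedComponentsWithStats(m); L=l[seed[1],seed[0]]
    ct=max(cv2.findContours((l==L).astype(np.uint8),0,1)[0],key=cv2.contourArea);H=cv2.convexHull(ct)[:,0]
    W=np.array([ray(kk,p,.045)[:2] for p in H])
    r=least_squares(lambda q:np.hypot(*(W-q[:2]).T)-q[2],[.43,-.03,.076],loss="soft_l1",f_scale=.001);return r.x.round(4),len(H)
print(rim(k2,"pics/w2.png",(280,220)),rim(k,"pics/w1.png",(130,220)),rim(t,"pics/top0.png",(350,300)))
for n,kk in (("w1",k),("w2",k2)): R=cv2.Rodrigues(kk[1])[0];print((-R.T@kk[2]).round(3),R[2].round(3))
```

```text
[0.4473 0.1296 0.06  ]
105.2 0.0171
19.7 0.0154
-69.7 0.0178
-162.9 0.017
(array([ 0.4272, -0.0315,  0.076 ]), 45) (array([ 0.4268, -0.0317,  0.0753]), 22) (array([ 0.4268, -0.0338,  0.0762]), 39)
[0.328 0.147 0.473] [ 0.316 -0.079 -0.946]
[ 0.318 -0.008  0.473] [ 0.316 -0.078 -0.945]
```

Run:
```python
from h import *
D=np.array([.427,-.0313])
robot.move_pose([*D,.2],[180,0,170.6])
print(robot.line_to([*D,.1035],vel=.06,guard=8),robot.get_tool_pos())
fingers.set_gripper(.03);fingers.set_gripper(.02);fingers.set_gripper(0.0)
print(robot.get_gripper_width(),robot.get_gripper_force(),robot.get_ft_force())
robot.line_to([*D,.12],vel=.02);print(robot.get_ft_force())
robot.line_to([*D,.18],vel=.04);robot.pause(.3)
print(robot.get_time(),robot.get_ft_force(),robot.get_q())
s=grab_frame("side");cv2.imwrite("pics/s1.png",cv2.resize(s[150:350,240:440],None,fx=3,fy=3))
```

```text
False [ 0.42720637 -0.03138447  0.10383396]
0.01279602196490011 58.91565978527069 [ 0.62596596 -1.20848481 -0.16004494]
[ 0.18072101  0.5208949  -3.46686217]
10.9083 [-0.14182885 -0.32524013 -3.19487984] [-2.18126772e+01 -2.52705668e+01 -2.78382073e+01  8.74383177e+01
  2.03066701e-04 -1.24143535e+01]
```

View pics/s1.png

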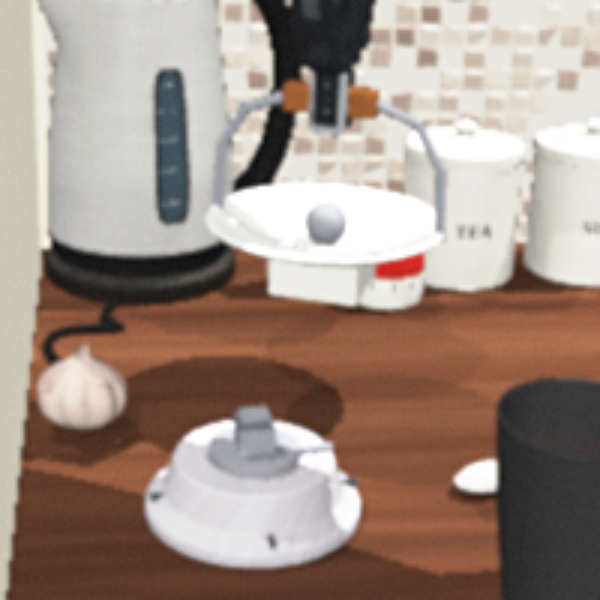

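The side picture shows the dish lifted with the ball in its middle, at zoom (326,222). However, the rim runs from (208,212) to (443,240), which looks tilted. I'll measure the tilt.

Run:
```python
from h import *
from scipy.spatial.transform import Rotation as Ro
s=cam("side");print(robot.get_tcp_rot(),robot.get_tool_pos(),robot.get_torque())
L=np.array([[.028,.028,0],[-.028,.028,0],[.030,.007,.122],[-.030,.007,.122],[.073,0,.047],[-.073,0,.047]])
uv=np.array([[268,290],[362,305],[285,95],[378,103],[217,208],[440,234]])/3+[240,150]
def f(p):
    R=Ro.from_euler("zyx",p[3:]).as_matrix();return (proj(s,L@R.T+p[:3])-uv).ravel()
r=least_squares(lambda p:np.r_[f(p),(p[3]-np.radians(-9.4))/.03,p[5]/.05],[.427,-.031,.078,-.16,0,0])
print(r.x[:3].round(4),np.degrees(r.x[3:]).round(2),f(r.x).round(1))
e=proj(s,[[.427+.073,-.031,.12],[.427-.073,-.031,.12]]);print(e)
# rim ellipse if level vs pitched
a=np.linspace(0,2*np.pi,200);C=np.c_[.076*np.cos(a),.076*np.sin(a),0*a+.045]
for p in (-6,-3,0,3,6):
    E=proj(s,C@Ro.from_euler("y",p,degrees=True).as_matrix().T+[.427,-.031,.078]);i,j=E[:,0].argmin(),E[:,0].argmax()
    print(p,((E[[i,j]]-[240,150])*3).round(0).tolist())
```

```text
[-1.79998792e+02 -5.09252306e-03  1.70600091e+02] [ 0.42697438 -0.03129635  0.17996233] [ 0.09776755 -0.02424693  0.01361719]
[ 0.4247 -0.026   0.0757] [-8.84 -0.1   2.88] [ 0.6  1.5 -1.8  0.3 -0.4  0.5  0.4  0.6  0.4 -1.4  0.8 -1.5]
[[310.3209534  220.29547484]
 [386.66273681 225.64018095]]
-6 [[213.0, 202.0], [451.0, 235.0]]
-3 [[208.0, 207.0], [448.0, 228.0]]
0 [[204.0, 213.0], [445.0, 222.0]]
3 [[201.0, 219.0], [442.0, 216.0]]
6 [[198.0, 225.0], [438.0, 210.0]]
```

Run:
```python
from h import *
b=grab_frame("side");a=cv2.imread("pics/side0.png")
A=cv2.resize(a[212:292,300:395],None,fx=4,fy=4,interpolation=2);B=cv2.resize(b[170:255,300:395],None,fx=4,fy=4,interpolation=2)
t=grab_frame("top");T=cv2.resize(t[220:360,260:400],None,fx=2.8,fy=2.8,interpolation=2)
o=np.zeros((600,800,3),np.uint8);o[:190*0+A.shape[0]*1,:380]=A[:320]
o[:B.shape[0],400:780]=B;o[345:600,:392]=T[60:315]
cv2.imwrite("pics/z2.png",o)
```

```text
(no output)
```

View pics/z2.png

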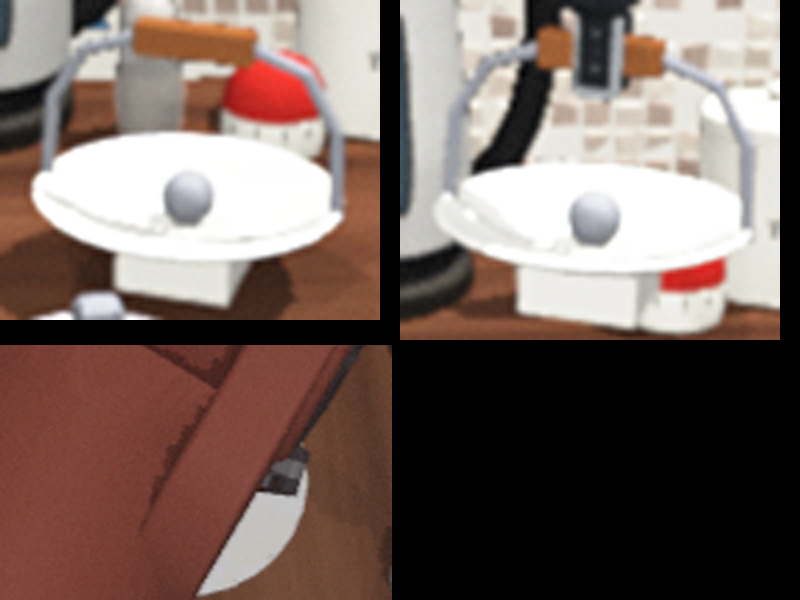

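Compared with the start picture, the wire-foot slope is 35/298 now against 42/292 then, so the dish is level. I'll carry it over the spindle and lower it under guard.

Run:
```python
from h import *
S=np.array([.4473,.1293])
robot.line_to([*S,.18],vel=.05,rotation=[180,0,-161.4]);robot.pause(.5)
f0=np.array(robot.get_ft_force());print(robot.get_time(),robot.get_tool_pos(),robot.get_q(),f0)
s=grab_frame("side");cv2.imwrite("pics/s2.png",cv2.resize(s[170:350,240:420],None,fx=3.3,fy=3.3,interpolation=2))
z=.170
while z>.1425:
    h=robot.line_to([*S,z],vel=.02,guard=10);f=np.array(robot.get_ft_force())-f0
    print(z,h,np.array(robot.get_tool_pos()).round(4),f.round(2),np.array(robot.get_torque()).round(2))
    if h: break
    z-=.004
print(robot.get_time())
s=grab_frame("side");cv2.imwrite("pics/s3.png",cv2.resize(s[170:350,240:420],None,fx=3.3,fy=3.3,interpolation=2))
```

```text
14.95 [0.44729988 0.12930132 0.17998089] [-3.80151813e-02 -1.81694705e+01 -2.23353632e+01  8.58356815e+01
 -3.64953048e-04 -1.86392127e+01] [ 0.74973655 -0.52399332 -3.12289338]
0.17 False [0.4473 0.1293 0.17  ] [-1.08 -0.31 -0.65] [-0.03  0.03 -0.04]
0.166 False [0.4472 0.1293 0.1658] [-0.61  0.44 -0.3 ] [-0.03  0.01  0.  ]
0.162 False [0.4472 0.1293 0.1618] [-0.6   0.66  0.29] [ 0.03  0.02 -0.02]
0.158 False [0.4473 0.129  0.1577] [ 0.29 -0.95 -2.03] [-0.62 -0.31  0.01]
0.154 False [0.4472 0.1291 0.1537] [ 0.76 -2.63 -1.94] [-0.92 -0.38  0.01]
0.15 False [0.4472 0.1292 0.1497] [ 0.91 -2.32 -2.03] [-1.03 -0.38 -0.01]
0.146 False [0.4472 0.1292 0.1457] [ 1.12 -3.61 -1.52] [-1.12 -0.37 -0.06]
17.75
```

View pics/s3.png

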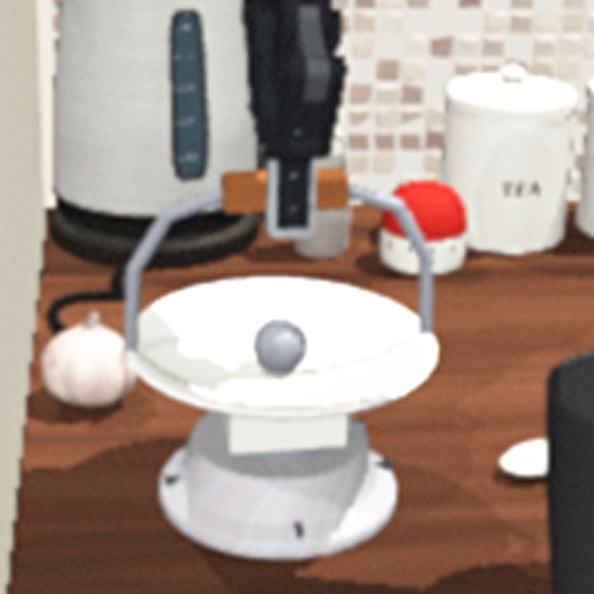

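The picture shows the dish level on the shaft, with the ball in its middle at (280,346). The readings suggest a small sideways load, so I'll ease that off and press down to the flange.

Run:
```python
from h import *
x,y=.4476,.1283
def st(l):print(l,np.array(robot.get_tool_pos()).round(4),np.array(robot.get_ft_force()).round(2),np.array(robot.get_torque()).round(2))
robot.line_to([x,y,.1457],vel=.02);robot.pause(.2);st("shift")
f0=robot.get_ft_force()[2]
for z in np.arange(.145,.1385,-.0007):
    robot.line_to([x,y,z],vel=.02);robot.pause(.05);st(round(z,4))
    if robot.get_ft_force()[2]-f0>8: break
print(robot.get_time(),robot.get_gripper_force())
```

```text
shift [0.4475 0.1285 0.1456] [ 0.52 -1.62 -4.41] [-0.41 -0.12 -0.04]
0.145 [0.4476 0.1284 0.145 ] [ 0.49 -1.25 -3.01] [-0.24 -0.08  0.04]
0.1443 [0.4476 0.1283 0.1443] [-0.68 -0.93 -3.72] [-0.18 -0.11 -0.  ]
0.1436 [0.4476 0.1283 0.1436] [ 0.18 -1.54 -3.07] [-0.19 -0.07 -0.01]
0.1429 [0.4479 0.1283 0.1435] [-0.93 -1.27  3.95] [-0.35  0.32 -0.02]
19.45 59.74248290061951
```

It's seated: contact at TCP z = 0.1435, as computed. Now the quarter turn using joint 6 only, since the tool is vertical.

Run:
```python
from h import *
robot.pause(.4)
x,y,z=.4476,.1283,.1429
robot.line_to([x,y,z],vel=.02)
q=np.array(robot.ik([x,y,z],[180,0,-161.4]));print(q.round(2))
for d in list(range(10,91,10))+[94]:
    p=q.copy();p[5]+=d;robot.goto_joints(p)
    print(d,np.array(robot.get_tool_pos()).round(4),np.array(robot.get_ft_force()).round(1),np.array(robot.get_torque()).round(2))
robot.pause(.3);print(robot.get_time(),robot.get_tcp_rot(),robot.get_gripper_force())
s=grab_frame("side");cv2.imwrite("pics/s4.png",cv2.resize(s[170:350,240:420],None,fx=3.3,fy=3.3,interpolation=2))
```

```text
[ -0.17 -18.01 -26.05  81.96   0.   -18.77]
10 [0.448  0.1283 0.1435] [-0.8 -1.7  5.6] [-0.35  0.16 -0.05]
20 [0.4481 0.1283 0.1434] [ 0.5 -1.7  6.1] [-0.32  0.07 -0.01]
30 [0.4482 0.1283 0.1434] [ 0.2 -1.3  5. ] [-0.35 -0.04 -0.06]
40 [0.4482 0.1282 0.1435] [ 0.9 -1.9  5.5] [-0.33 -0.18 -0.04]
50 [0.4482 0.1282 0.1434] [ 1.2 -2.6  6.1] [-0.35 -0.15 -0.06]
60 [0.4482 0.1282 0.1435] [ 0.6 -1.4  5. ] [-0.39 -0.09 -0.05]
70 [0.4481 0.1282 0.1434] [-0.8 -1.5  5.1] [-0.39 -0.11 -0.03]
80 [0.4481 0.1283 0.1434] [ 0.1 -1.2  5.5] [-0.3  -0.01 -0.07]
90 [0.4481 0.1283 0.1434] [ 1.1 -1.7  5.1] [-0.3  -0.11 -0.08]
94 [0.4482 0.1283 0.1434] [ 0.7 -0.9  6.1] [-0.3  -0.22 -0.07]
23.275 [1.79917949e+02 2.19291649e-02 1.04993888e+02] 59.86486852169037
```

View pics/s4.png

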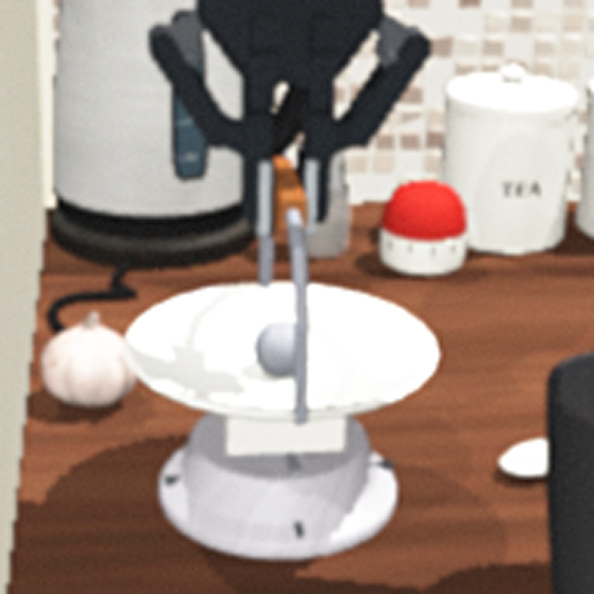

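The picture shows the pointer at (293,461), in line with the side mark at (299,528). The ball is in the middle at (278,350), the dish is level and down, and the grip is held, so I'll hand in.

```bash
python3 -c "
from plant import *
print(robot.job_done())"
```

```text
the job is handed in; nothing more can be done
None
```

I handed the job in at about 23 s of the 54 s allowed: the dish is seated on the spindle, turned a quarter turn onto a side mark and still held, with the ball in its middle; no verdict came back.

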